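Gauge the depth of the jar left open

ROBOT

A 7-joint arm with a two-finger parallel gripper is mounted at the origin on the work surface. World frame = base frame: x ahead of the robot, y to its left, z up, the work surface at z = 0. Lengths are in m, angles in rad, forces in N, time in s.
With the tool pointing down it reaches from about 0.425 to 0.925 m from the base axis. Payload 6.8 kg.
Tool frame: the origin (TCP) lies between the finger pads; the fingertips stand env.tip_reach ahead of it and the grasp point (between the pads) lies 5 mm behind it (env.tip_reach is the distance from the TCP to the fingertips, in m); z points along the fingers, y is the line along which they close (so a half turn about z gives the same grasp; the last joint's range is limited). The gripper opens to 85 mm and grips with 20 to 120 N. Pads are 22 mm wide; open, the fingers measure 114 mm over their backs; the gripper's body (76 mm by 85 mm) begins 54 mm behind the grasp point. The pads swing forward as they close: fully open they stand 13 mm farther back than shut.
Start: joints at [1.108, 0.477, 0.022, 1.555, -0.011, 1.109, -0.083], TCP at [0.235, -0.633, 0.245] pointing down, gripper open.
Joint ranges: [-2.96, 2.96], [-0.34, 2.1], [-1.41, 1.46], [0.24, 2.44], [-1.37, 4.51], [0.17, 1.92], [-2.96, 2.96]. Speed limits (rad/s): [2.39, 2.39, 3.14, 3.14, 3.14, 3.14, 3.14].

INTERFACE

Orientations are given as a 3x3 rotation matrix whose columns are the frame's x, y, z axes.
In Python, from plant import env, capture, get_calibration gives the robot as it stands.
- The arm moves only by the tool apply_moves, never from a script. Its argument "targets" is a list of rows, each an object with "dr": the turn, a rotation vector about the world's x, y, z in degrees, a list of three; "dp": the shift along the world's x, y, z in cm, a list of three; "gripper": the finger opening in cm, from 0 to 8.54. In form: [{"dr": [rx, ry, rz], "dp": [tx, ty, tz], "gripper": gripper}, ...]. A call has 1 to 20 rows; each row is the pose to reach, as a shift and turn from the pose commanded when the call began; what a row does not reach only later rows make up. A row lasts 1/10 s, in which the tool goes at most 50 mm and 8.59 degrees, less where a joint would pass 70% of its speed; a pose out of reach is approached as far as the arm can. A call with a gripper value outside its range is refused whole. The fingers move at their own pace and stop on an object; "force" is the grip in N (left out, the last holds). Time passes only in rows, so rows that repeat a pose let the fingers close. It gives the time, the measured TCP pose, the force, the opening and the grip force at its end, in the units of the state.
- env.state(): the state, without advancing time (a new reading comes with each control period).
- capture(name): name is "scene" or "top" or "wrist"; returns (picture, depth): 420x560x3 uint8, red, green, blue; 420x560 float32, m along the optical axis (not along the pixel's ray), 0 where there is no reading.
- get_calibration(name): a dict with "intrinsics" (3x3 intrinsics, pixels), "cam_to_world" (4x4, takes a point from camera to world coordinates); the wrist camera has in their place "mount" (4x4, takes a point from camera to tool coordinates, whose origin is the TCP and whose axes are the flange's). Camera axes: x right, y down, z forward; pixel columns grow to the right and rows downward; lengths in m; the calibration is good to about 2 mm. The wrist camera is an equidistant fisheye: a pixel r from the principal point sees the ray r / f radians off the axis. A picture is of the moment at which its call begins: read the wrist's pose just before it. get_calibration takes no time and is no camera call.
- env.sign_off(): hands the job in; it is judged then, once.
The state is a dict: "time_s": time; "joint_pos": joint angles; "qd": joint speeds; "tau": joint torques, N m; "ee_pos": TCP position; "eef_rot": TCP orientation; "force": force on the tool from outside, world axes, zero at the start; "wrist_torque": the same for the moment, N m; "opening": opening from 0.0 (shut) to 1.0 (fully open); "grasp_force": force on a finger pad.
Only numpy, scipy, OpenCV 4.12 (cv2) and the standard library are available. Lean on these libraries where they do the work, as an engineer would, in place of code of your own. Each camera call takes 0.05 s, during which the arm holds its last target. There are 200 camera calls.

TASK

Two of the three turned jars on the bench have their lids on and one has been left open. Take the depth gauge off its stand, lay its wooden bar across the rim of the open jar with the rod over the middle of the hollow, press the knob gently but firmly down until the rod bottoms out, hold it there for a second, and then let go so that the gauge stays there with its bar flat on the rim and its rod on the bottom. Leave the lids on and the jars standing where they are.

Things in the scene. Friction and masses are not known exactly. Their poses are not given: they have to be found in the camera images.
- jar_1: One of three outwardly identical turned wooden jars, upright and loose, about 0.3 kg, 80 mm tall, 84 mm across at the widest, 80 mm at the rim. Round hollow open at the top, 60 mm across at the rim and not less than 56 mm further down, flat bottom. Hollow depth below the rim differs from jar to jar: 45, 55 or 65 mm. Origin: centre of the underside; z up along the jar's axis. Stands somewhere on the bench, with or without a lid on it.
- jar_2: One of three outwardly identical turned wooden jars, upright and loose, about 0.3 kg, 80 mm tall, 84 mm across at the widest, 80 mm at the rim. Round hollow open at the top, 60 mm across at the rim and not less than 56 mm further down, flat bottom. Hollow depth below the rim differs from jar to jar: 45, 55 or 65 mm. Origin: centre of the underside; z up along the jar's axis. Stands somewhere on the bench, with or without a lid on it.
- jar_3: One of three outwardly identical turned wooden jars, upright and loose, about 0.3 kg, 80 mm tall, 84 mm across at the widest, 80 mm at the rim. Round hollow open at the top, 60 mm across at the rim and not less than 56 mm further down, flat bottom. Hollow depth below the rim differs from jar to jar: 45, 55 or 65 mm. Origin: centre of the underside; z up along the jar's axis. Stands somewhere on the bench, with or without a lid on it.
- lid_1: One of two identical loose wooden lids, 82 mm across, with a small knob on top (top of knob 37 mm above the rim). It closes one of the three jars. Origin: centre of the flange's underside, which lies at the rim, 80 mm above the bench; a 5 mm deep spigot below it sits in the jar's mouth.
- lid_2: One of two identical loose wooden lids, 82 mm across, with a small knob on top (top of knob 37 mm above the rim). It closes one of the three jars. Origin: centre of the flange's underside, which lies at the rim, 80 mm above the bench; a 5 mm deep spigot below it sits in the jar's mouth.
- gauge: The depth gauge's dark wooden bar, 30 x 120 x 14 mm (x, y, z), loose, the gauge weighs about 0.2 kg. It starts lying across the stand. Origin: centre of the bar's underside; y along the bar, z up. A 12 mm steel rod slides up and down through the bar's middle along z, with a knob on the rod's upper end; at the start the rod's tip is 15 to 27 mm below the bar's underside.
- stand: Fixed grey-painted stand that holds the gauge at the start: base 50 x 100 x 10 mm, two uprights 40 x 15 mm, their tops 45 mm above the bench, 70 mm clear between them; the bar lies across both with the rod hanging between. Origin: centre of the underside, y from upright to upright. Its place on the bench varies.
- knob (a point): Centre of the turned dark wooden knob on the rod's upper end: 30 mm across, 32 mm tall, round about the vertical. 100 mm above the bar's underside when joint rod is 0, lower by the joint's value otherwise. Nothing but the rod stands between the bar and the knob, so it can be gripped from above with fingers at any yaw; lifting by it lifts the whole gauge.
- rod_tip (a point): Centre of the flat lower end of the 12 mm rod, 115 mm below the centre of the knob.
- rod (a joint): How far the rod has been pushed down through the bar, 0 to 0.062 m. The tip is 15 mm plus this value below the bar's underside. It slides with about 2 N of friction and stays where it is left, also while the gauge is carried by the knob. 0 to 0.012 at the start; at the bottom of a 45, 55 or 65 mm hollow it reads 0.030, 0.040 or 0.050.

How it is judged:
On the way:
1. the rod is pressed onto the bottom of the open jar, bar on its rim, and held there (((horizontal distance between gauge and jar_1 below 0.022 m and angle between gauge's own z axis and vertical below 0.08 rad and z of gauge in the frame of jar_1 between 0.077 and 0.083 m and z of rod_tip in the frame of jar_1 between 0.012 and 0.018 m and contact force between gauge and jar_1 above 3.5 N) or (horizontal distance between gauge and jar_2 below 0.022 m and angle between gauge's own z axis and vertical below 0.08 rad and z of gauge in the frame of jar_2 between 0.077 and 0.083 m and z of rod_tip in the frame of jar_2 between 0.022 and 0.028 m and contact force between gauge and jar_2 above 3.5 N) or (horizontal distance between gauge and jar_3 below 0.022 m and angle between gauge's own z axis and vertical below 0.08 rad and z of gauge in the frame of jar_3 between 0.077 and 0.083 m and z of rod_tip in the frame of jar_3 between 0.032 and 0.038 m and contact force between gauge and jar_3 above 3.5 N))), for 0.4 s.
At the end, for the whole second after the job is handed in: The gauge stands at rest on the open jar: bar level (within 0.08 rad) and within 3 mm of lying on the rim, its middle within 22 mm of the jar's axis, and the rod's tip within 3 mm of the bottom of the hollow. Lids are within 20 mm and jars within 30 mm of where they were (((horizontal distance between gauge and jar_1 below 0.022 m and angle between gauge's own z axis and vertical below 0.08 rad and z of gauge in the frame of jar_1 between 0.077 and 0.083 m and z of rod_tip in the frame of jar_1 between 0.012 and 0.018 m) or (horizontal distance between gauge and jar_2 below 0.022 m and angle between gauge's own z axis and vertical below 0.08 rad and z of gauge in the frame of jar_2 between 0.077 and 0.083 m and z of rod_tip in the frame of jar_2 between 0.022 and 0.028 m) or (horizontal distance between gauge and jar_3 below 0.022 m and angle between gauge's own z axis and vertical below 0.08 rad and z of gauge in the frame of jar_3 between 0.077 and 0.083 m and z of rod_tip in the frame of jar_3 between 0.032 and 0.038 m)) and linear speed of gauge below 0.02 m/s and distance of each of lid_1, lid_2 from where it was at the start of the episode below 0.02 m and distance of each of jar_1, jar_2, jar_3 from where it was at the start of the episode below 0.03 m); the robot touches nothing.
It fails at once if a lid is moved more than 20 mm (distance of any of lid_1, lid_2 from where it was at the start of the episode above 0.02 m).
It fails at once if a jar is moved more than 30 mm or tipped (distance of any of jar_1, jar_2, jar_3 from where it was at the start of the episode above 0.03 m or angle between any of jar_1, jar_2, jar_3's own z axis and vertical above 0.3 rad).
It fails at once if the gauge is rammed into a jar with more than 120 N (contact force between gauge and jar_1 above 120 N or contact force between gauge and jar_2 above 120 N or contact force between gauge and jar_3 above 120 N).
It also fails if it takes over 51 s, if anything falls off the work surface, if the arm or the gripper's body presses on something with over 40 N, if the wrist force passes 120 N, or if a joint passes its speed limit or range.

## Working session

There is one attempt and no reset: what is moved stays moved. The work goes in short steps, Python scripts to look and compute and a tool call to move; the robot and the scene stay as the last step left them, time stands still between calls to the robot, and variables do not carry over. Pictures are saved under pics/ and viewed, at most 10 in all, crops included, and the job is handed in when it is done.

Besides the shell and the picture viewer there is one more tool, called by a JSON object that holds its "api" and its "payload", one argument or row to a line. apply_moves: Moves the arm, as the interface text tells. Its arguments: {"type":"object","properties":{"targets":{"type":"array"},"force":{"type":"number"}},"required":["targets"]}

```bash
ls; mkdir -p pics; python3 - <<'E'
from plant import env, capture, get_calibration
import cv2, numpy as np
for n in ["scene","top"]:
    p,d=capture(n); cv2.imwrite(f"pics/{n}0.png",p[:,:,::-1]); np.save(f"pics/{n}0.npy",d)
    c=get_calibration(n); print(n,np.round(c["intrinsics"],1).tolist(),np.round(c["cam_to_world"],3).tolist())
s=env.state(); print({k:np.round(v,3).tolist() for k,v in s.items()}, env.tip_reach)
E
```

```text
pics
scene [[479.4, 0.0, 278.5], [0.0, 479.4, 217.9], [0.0, 0.0, 1.0]] [[-0.263, 0.703, -0.661, 1.105], [0.965, 0.196, -0.176, 0.178], [0.006, -0.684, -0.73, 0.721], [0.0, 0.0, 0.0, 1.0]]
top [[482.3, 0.0, 278.9], [0.0, 482.3, 204.9], [0.0, 0.0, 1.0]] [[-0.023, -0.983, 0.185, 0.381], [-1.0, 0.02, -0.014, 0.033], [0.01, -0.185, -0.983, 0.972], [0.0, 0.0, 0.0, 1.0]]
{'time_s': 0.1, 'joint_pos': [1.108, 0.478, 0.022, 1.556, -0.011, 1.109, -0.083], 'qd': [-0.001, -0.002, -0.001, -0.003, -0.0, -0.001, 0.0], 'tau': [0.004, -59.776, 1.613, -28.195, 0.013, 0.005, 0.0], 'ee_pos': [0.234, -0.633, 0.244], 'eef_rot': [[0.938, 0.347, -0.001], [0.347, -0.938, 0.001], [-0.0, -0.002, -1.0]], 'force': [-1.232, -0.933, -0.418], 'wrist_torque': [-0.059, -0.015, 0.036], 'grasp_force': 0.0, 'opening': 0.998} 0.014
```

View pics/top0.png

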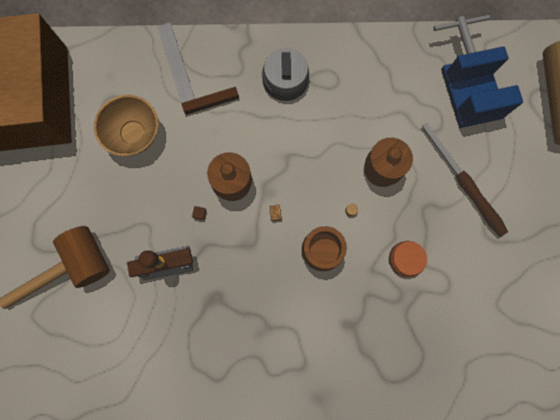

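View pics/scene0.png

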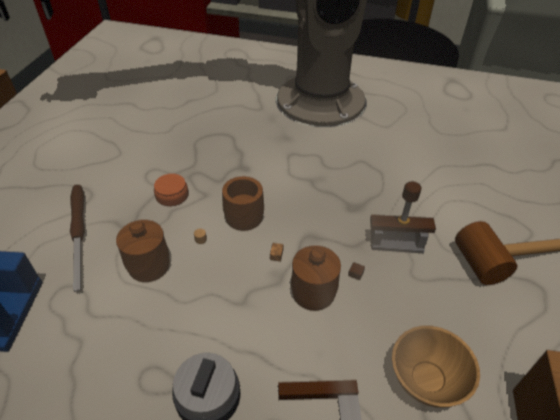

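The top view shows the open jar at (325,248) and lidded jars at (230,176) and (388,161). The gauge bar is at about (160,262), with its knob at (149,259). The scene view agrees: open jar at (243,203), knob at (411,191).

```bash
cat > h.py <<'E'
from plant import env, capture, get_calibration
import cv2, numpy as np
def cloud(n,d):
    c=get_calibration(n);K=c["intrinsics"];T=c["cam_to_world"]
    v,u=np.mgrid[:d.shape[0],:d.shape[1]]
    P=np.stack([(u-K[0,2])/K[0,0]*d,(v-K[1,2])/K[1,1]*d,d],-1)
    W=P@T[:3,:3].T+T[:3,3]; W[d==0]=np.nan
    return W
def circ(xy):
    A=np.c_[2*xy,np.ones(len(xy))];s=np.linalg.lstsq(A,(xy**2).sum(1),rcond=None)[0]
    return s[:2],np.sqrt(s[2]+s[:2]@s[:2])
E
python3 - <<'E'
from h import *
for n,jr,gr in [("top",(295,355,220,280),(120,200,240,290)),("scene",(215,270,172,235),(360,445,175,260))]:
    W=cloud(n,np.load(f"pics/{n}0.npy"))
    def box(r): return W[r[2]:r[3],r[0]:r[1]].reshape(-1,3)
    j=box(jr); m=(j[:,2]>.072)&(j[:,2]<.088); q=j[m]
    c,r=circ(q[:,:2]); e=cv2.minEnclosingCircle(q[:,:2].astype(np.float32)); print(n,"rim",c,r,e,np.median(q[:,2]),len(q))
    g=box(gr); b=g[(g[:,2]>.05)&(g[:,2]<.068)]; print("bar",cv2.minAreaRect(b[:,:2].astype(np.float32)),np.median(b[:,2]),len(b))
    k=g[g[:,2]>.11]; print("knob",k.min(0),k.max(0),np.percentile(k[:,2],[50,95]),len(k)); 
    t=k[k[:,2]>k[:,2].max()-.008]; print("knobtop",cv2.minEnclosingCircle(t[:,:2].astype(np.float32)),len(t))
    p,_=None,None
    if n=="top":
        for r in [(200,260,150,205),(360,420,135,190)]:
            l=box(r); l=l[(l[:,2]>.08)]; print("lid",cv2.minEnclosingCircle(l[:,:2].astype(np.float32)),l[:,2].max())
a=cv2.imread("pics/top0.png")[225:300,100:220];b=cv2.imread("pics/scene0.png")[165:265,350:450]
cv2.imwrite("pics/crop0.png",np.hstack([cv2.resize(a,(480,300),interpolation=3),cv2.resize(b,(300,300),interpolation=3)]))
E
```

```text
top rim [ 0.46824666 -0.06158531] 0.03520294110300889 ((0.4683692157268524, -0.06184353306889534), 0.04022335261106491) 0.07972365304570994 663
bar ((0.4488571882247925, 0.24952766299247742), (0.030364470556378365, 0.1208585798740387), 11.765702247619629) 0.05927423815557337 840
knob [0.43431429 0.23375818 0.12418151] [0.4632577  0.26346678 0.15485797] [0.15045484 0.15355754] 294
knobtop ((0.44944268465042114, 0.24873897433280945), 0.015112508088350296) 231
lid ((0.6127271056175232, 0.11635985225439072), 0.04137217998504639) 0.1206948796832309
lid ((0.6360903978347778, -0.19495393335819244), 0.04118292033672333) 0.11954719538157521
scene rim [ 0.47077748 -0.06421207] 0.035233230540543684 ((0.46826839447021484, -0.06436634063720703), 0.04165465012192726) 0.0791465958587374 574
bar ((0.4496054947376251, 0.2461830973625183), (0.03357962518930435, 0.11969991028308868), 11.610499382019043) 0.05849652596874455 899
knob [0.43635572 0.23144552 0.11019536] [0.46521642 0.26129117 0.15395504] [0.14522023 0.15273211] 340
knobtop ((0.449547678232193, 0.24648916721343994), 0.015162941068410873) 161
```

View pics/crop0.png

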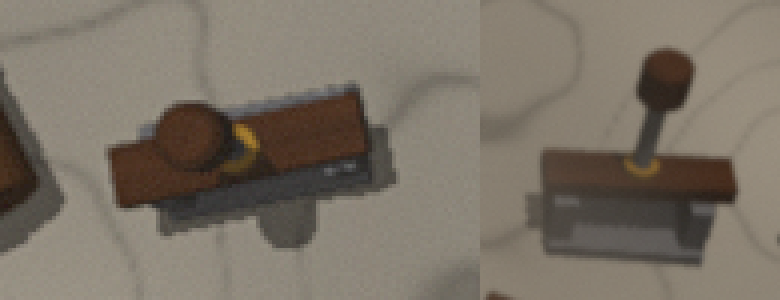

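The crop shows a level bar with the knob and rod upright at its middle. Knob centre is about (0.4495, 0.248, 0.137), the bar yaw is about 12°, and the open jar's axis is about (0.4685, -0.063). I'll move around the base and stop over the knob.

{"api": "apply_moves", "payload": {
  "targets": [
    {"dr":[0,0,0],"dp":[5,6,0],"gripper":8.5},
    {"dr":[0,0,0],"dp":[9,11,0],"gripper":8.5},
    {"dr":[0,0,0],"dp":[13,16,0],"gripper":8.5},
    {"dr":[0,0,0],"dp":[17,21,0],"gripper":8.5},
    {"dr":[0,0,0],"dp":[21,26,0],"gripper":8.5},
    {"dr":[0,0,0],"dp":[24,30,0],"gripper":8.5},
    {"dr":[0,0,0],"dp":[26,34.5,0],"gripper":8.5},
    {"dr":[0,0,0],"dp":[26,39,0],"gripper":8.5},
    {"dr":[0,0,0],"dp":[26,44,0],"gripper":8.5},
    {"dr":[0,0,0],"dp":[26,49,0],"gripper":8.5},
    {"dr":[0,0,0],"dp":[26,54,0],"gripper":8.5},
    {"dr":[0,0,0],"dp":[26,59,0],"gripper":8.5},
    {"dr":[0,0,0],"dp":[25.5,64,0],"gripper":8.5},
    {"dr":[0,0,0],"dp":[24.5,69,0],"gripper":8.5},
    {"dr":[0,0,0],"dp":[23.5,74,0],"gripper":8.5},
    {"dr":[0,0,0],"dp":[22.5,79,0],"gripper":8.5},
    {"dr":[0,0,0],"dp":[22,83,0],"gripper":8.5},
    {"dr":[0,0,0],"dp":[21.5,86,0],"gripper":8.5},
    {"dr":[0,0,0],"dp":[21.5,88.1,0],"gripper":8.5},
    {"dr":[0,0,0],"dp":[21.5,88.1,0],"gripper":8.5}
  ]
}}

```text
time_s: 2.1
ee_pos: [0.4475, 0.2541, 0.2456]
eef_rot: [[0.935, 0.355, -0.0], [0.355, -0.935, 0.003], [0.001, -0.003, -1.0]]
force: [-0.2, 0.9, -0.1]
opening: 0.997
grasp_force: 0.0
```

{"api": "apply_moves", "payload": {
  "targets": [
    {"dr":[0,0,0],"dp":[0,0,0],"gripper":8.5},
    {"dr":[0,0,0],"dp":[0,0,0],"gripper":8.5},
    {"dr":[0,0,0],"dp":[0,0,0],"gripper":8.5}
  ]
}}

```text
time_s: 2.4
ee_pos: [0.45, 0.2459, 0.245]
eef_rot: [[0.939, 0.345, -0.0], [0.345, -0.939, -0.001], [-0.001, 0.001, -1.0]]
force: [-0.2, 0.7, 0.4]
opening: 0.992
grasp_force: 0.0
```

```bash
python3 - <<'E'
from h import *
s=env.state(); R=np.array(s["eef_rot"]);p=np.array(s["ee_pos"]);print(p)
im,d=capture("wrist"); c=get_calibration("wrist"); K=c["intrinsics"]; M=np.array(c["mount"]); print(np.round(M,3).tolist(),np.round(K,1).tolist())
cv2.imwrite("pics/w1.png",im[:,:,::-1])
v,u=np.mgrid[:420,:560]; x=(u-K[0,2])/K[0,0];y=(v-K[1,2])/K[1,1]
th=np.hypot(x,y); f=np.tan(th)/np.where(th==0,1,th)
P=np.stack([x*f*d,y*f*d,d],-1); P[(d==0)|(th>1.3)]=np.nan
W=(P@M[:3,:3].T+M[:3,3])@R.T+p
k=W.reshape(-1,3); k=k[(np.hypot(k[:,0]-.4495,k[:,1]-.248)<.03)&(k[:,2]>.145)&(k[:,2]<.165)]
print(len(k),cv2.minEnclosingCircle(k[:,:2].astype(np.float32)),np.median(k,axis=0))
E
```

```text
[0.44999276 0.24592545 0.24498372]
[[0.0, -0.95, -0.313, 0.08], [1.0, 0.0, -0.0, -0.001], [0.0, -0.313, 0.95, -0.129], [0.0, 0.0, 0.0, 1.0]] [[325.2, 0.0, 280.5], [0.0, 325.2, 210.0], [0.0, 0.0, 1.0]]
1184 ((0.44813069701194763, 0.24888725578784943), 0.015109781175851822) [0.4501133  0.24971012 0.15152172]
```

View pics/w1.png

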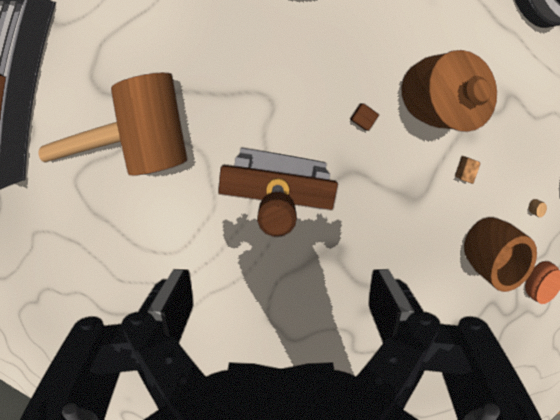

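The wrist view shows the knob at (277,215), midway between the open fingers and consistent with (0.449, 0.248). I'll descend and grip.

{"api": "apply_moves", "payload": {
  "force": 60,
  "targets": [
    {"dr":[0,0,0],"dp":[0,0,-1],"gripper":8.5},
    {"dr":[0,0,0],"dp":[0,0,-3],"gripper":8.5},
    {"dr":[0,0,0],"dp":[0,0,-5],"gripper":8.5},
    {"dr":[0,0,0],"dp":[0,0,-7],"gripper":8.5},
    {"dr":[0,0,0],"dp":[0,0,-9],"gripper":8.5},
    {"dr":[0,0,0],"dp":[0,0,-10.5],"gripper":8.5},
    {"dr":[0,0,0],"dp":[0,0,-11.5],"gripper":8.5},
    {"dr":[0,0,0],"dp":[0,0,-11.5],"gripper":8.5},
    {"dr":[0,0,0],"dp":[0,0,-11.5],"gripper":8.5},
    {"dr":[0,0,0],"dp":[0,0,-11.5],"gripper":6},
    {"dr":[0,0,0],"dp":[0,0,-11.5],"gripper":4},
    {"dr":[0,0,0],"dp":[0,0,-11.5],"gripper":2},
    {"dr":[0,0,0],"dp":[0,0,-11.5],"gripper":2},
    {"dr":[0,0,0],"dp":[0,0,-11.5],"gripper":2},
    {"dr":[0,0,0],"dp":[0,0,-11.5],"gripper":2},
    {"dr":[0,0,0],"dp":[0,0,-11.5],"gripper":2},
    {"dr":[0,0,0],"dp":[0,0,-11.5],"gripper":2},
    {"dr":[0,0,0],"dp":[0,0,-11.5],"gripper":2}
  ]
}}

```text
time_s: 4.25
ee_pos: [0.4496, 0.2482, 0.1304]
eef_rot: [[0.938, 0.347, 0.0], [0.347, -0.938, 0.0], [0.0, -0.0, -1.0]]
force: [0.3, 0.6, 1.6]
opening: 0.336
grasp_force: 58.9
```

{"api": "apply_moves", "payload": {
  "targets": [
    {"dr":[0,0,0],"dp":[0,0,0.4],"gripper":2},
    {"dr":[0,0,0],"dp":[0,0,1.2],"gripper":2},
    {"dr":[0,0,0],"dp":[0,0,2.4],"gripper":2},
    {"dr":[0,0,0],"dp":[0,0,3.6],"gripper":2},
    {"dr":[0,0,0],"dp":[0,0,4.8],"gripper":2},
    {"dr":[0,0,0],"dp":[0,0,6],"gripper":2},
    {"dr":[0,0,0],"dp":[0,0,7.2],"gripper":2},
    {"dr":[0,0,0],"dp":[0,0,8.4],"gripper":2},
    {"dr":[0,0,0],"dp":[0,0,9.4],"gripper":2},
    {"dr":[0,0,0],"dp":[0,0,10],"gripper":2},
    {"dr":[0,0,0],"dp":[0.1,-0.7,10],"gripper":2},
    {"dr":[0,0,0],"dp":[0.2,-2,10],"gripper":2},
    {"dr":[0,0,0],"dp":[0.3,-3.6,10],"gripper":2},
    {"dr":[0,0,0],"dp":[0.4,-5.5,10],"gripper":2},
    {"dr":[0,0,0],"dp":[0.5,-7.4,10],"gripper":2},
    {"dr":[0,0,0],"dp":[0.6,-9.3,10],"gripper":2},
    {"dr":[0,0,0],"dp":[0.7,-11.2,10],"gripper":2},
    {"dr":[0,0,0],"dp":[0.8,-13.1,10],"gripper":2},
    {"dr":[0,0,0],"dp":[0.9,-14.6,10],"gripper":2},
    {"dr":[0,0,0],"dp":[1,-15.5,10],"gripper":2}
  ]
}}

```text
time_s: 6.25
ee_pos: [0.4589, 0.0903, 0.2296]
eef_rot: [[0.939, 0.345, -0.002], [0.345, -0.939, -0.001], [-0.002, 0.001, -1.0]]
force: [0.4, 0.3, -1.1]
opening: 0.331
grasp_force: 59.3
```

{"api": "apply_moves", "payload": {
  "targets": [
    {"dr":[0,0,0],"dp":[0.1,-1.5,0],"gripper":2},
    {"dr":[0,0,0],"dp":[0.2,-3.3,0],"gripper":2},
    {"dr":[0,0,0],"dp":[0.3,-5.2,0],"gripper":2},
    {"dr":[0,0,0],"dp":[0.4,-7.1,0],"gripper":2},
    {"dr":[0,0,0],"dp":[0.5,-9,0],"gripper":2},
    {"dr":[0,0,0],"dp":[0.6,-10.9,0],"gripper":2},
    {"dr":[0,0,0],"dp":[0.7,-12.8,0],"gripper":2},
    {"dr":[0,0,0],"dp":[0.8,-14.4,0],"gripper":2},
    {"dr":[0,0,0],"dp":[0.9,-15.2,0],"gripper":2},
    {"dr":[0,0,0],"dp":[0.9,-15.6,0],"gripper":2},
    {"dr":[0,0,0],"dp":[0.9,-15.6,0],"gripper":2},
    {"dr":[0,0,0],"dp":[0.9,-15.6,0],"gripper":2},
    {"dr":[0,0,0],"dp":[0.9,-15.6,0],"gripper":2}
  ]
}}

```text
time_s: 7.55
ee_pos: [0.4685, -0.0621, 0.2303]
eef_rot: [[0.937, 0.349, -0.0], [0.349, -0.937, 0.0], [0.0, -0.0, -1.0]]
force: [-0.2, 0.5, -1.8]
opening: 0.327
grasp_force: 59.3
```

```bash
python3 - <<'E'
from h import *
s=env.state(); print(s["ee_pos"],s["force"],s["opening"],s["time_s"])
ims=[]
for n in ["scene","top"]:
    p,d=capture(n); np.save(f"pics/{n}1.npy",d); 
    W=cloud(n,d); r=(170,360,50,260) if n=="scene" else (240,400,180,300)
    q=W[r[2]:r[3],r[0]:r[1]].reshape(-1,3)
    q=q[(np.hypot(q[:,0]-.4685,q[:,1]+.063)<.075)]
    print(n,np.histogram(q[:,2],bins=np.arange(.06,.26,.01)))
    for lo,hi in [(.13,.147),(.147,.153),(.153,.166)]:
        b=q[(q[:,2]>lo)&(q[:,2]<hi)]
        if len(b)>20: print(lo,len(b),cv2.minAreaRect(b[:,:2].astype(np.float32)),np.percentile(b[:,2],[5,50,95]))
    ims.append(cv2.resize(p[:,:,::-1][60:270,150:430] if n=="scene" else p[:,:,::-1][130:340,180:460],(400,300)))
cv2.imwrite("pics/c2.png",np.hstack(ims))
E
```

```text
[ 0.46850127 -0.06212247  0.23029486] [-0.15131288  0.50715    -1.76033626] 0.3271296363767367 7.55
scene (array([253, 468, 167,   0,   0,   1,  24,  17, 111, 730, 163,  30,  28,
        29,  35,  15, 129, 154, 211]), array([0.06, 0.07, 0.08, 0.09, 0.1 , 0.11, 0.12, 0.13, 0.14, 0.15, 0.16,
       0.17, 0.18, 0.19, 0.2 , 0.21, 0.22, 0.23, 0.24, 0.25]))
0.13 43 ((0.4756079316139221, -0.06332798302173615), (0.013936139643192291, 0.11511772125959396), 11.54632568359375) [0.131881   0.14512035 0.14690209]
0.147 160 ((0.48195087909698486, -0.0601406991481781), (0.010208236053586006, 0.11861255019903183), 14.43980884552002) [0.14746103 0.14980751 0.1525847 ]
0.153 802 ((0.4686600863933563, -0.06354072690010071), (0.0330180823802948, 0.11933115124702454), 11.882025718688965) [0.15450122 0.15872582 0.16379909]
top (array([ 19, 120,  84,   0,   0,   0,   0,   0,   5, 141,  45,   0,   0,
         0,   0,   0,   1,   1,   1]), array([0.06, 0.07, 0.08, 0.09, 0.1 , 0.11, 0.12, 0.13, 0.14, 0.15, 0.16,
       0.17, 0.18, 0.19, 0.2 , 0.21, 0.22, 0.23, 0.24, 0.25]))
0.153 179 ((0.4505704343318939, -0.030007656663656235), (0.06580794602632523, 0.025719288736581802), 77.6172866821289) [0.15611505 0.15885641 0.16152689]
```

View pics/c2.png

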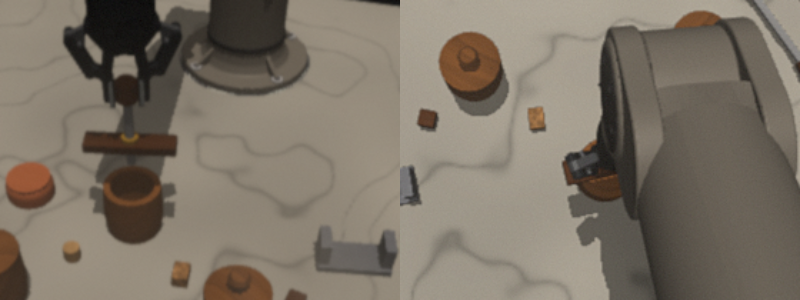

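The bar is level, centred over the open jar at about (0.4686, -0.0635), with its underside near z=0.145. I'll lower it onto the rim.

{"api": "apply_moves", "payload": {
  "targets": [
    {"dr":[0,0,0],"dp":[0,0,-0.5],"gripper":2},
    {"dr":[0,0,0],"dp":[0,0,-1.5],"gripper":2},
    {"dr":[0,0,0],"dp":[0,0,-2.5],"gripper":2},
    {"dr":[0,0,0],"dp":[0,0,-3.5],"gripper":2},
    {"dr":[0,0,0],"dp":[0,0,-4.5],"gripper":2},
    {"dr":[0,0,0],"dp":[0,0,-5.2],"gripper":2},
    {"dr":[0,0,0],"dp":[0,0,-5.6],"gripper":2},
    {"dr":[0,0,0],"dp":[0,0,-5.9],"gripper":2},
    {"dr":[0,0,0],"dp":[0,0,-6.1],"gripper":2},
    {"dr":[0,0,0],"dp":[0,0,-6.3],"gripper":2},
    {"dr":[0,0,0],"dp":[0,0,-6.5],"gripper":2},
    {"dr":[0,0,0],"dp":[0,0,-6.7],"gripper":2},
    {"dr":[0,0,0],"dp":[0,0,-6.9],"gripper":2},
    {"dr":[0,0,0],"dp":[0,0,-7.1],"gripper":2},
    {"dr":[0,0,0],"dp":[0,0,-7.3],"gripper":2},
    {"dr":[0,0,0],"dp":[0,0,-7.5],"gripper":2}
  ]
}}

```text
time_s: 9.25
ee_pos: [0.4687, -0.0629, 0.1553]
eef_rot: [[0.938, 0.347, 0.0], [0.347, -0.938, -0.0], [0.0, 0.0, -1.0]]
force: [-0.1, -0.2, 2.2]
opening: 0.333
grasp_force: 59.6
```

The bar is on the rim and the rod is sliding, with 2.2 N of friction. The 45 mm bottom would come about 1.3 cm further down.

{"api": "apply_moves", "payload": {
  "targets": [
    {"dr":[0,0,0],"dp":[0,0,-0.2],"gripper":2},
    {"dr":[0,0,0],"dp":[0,0,-0.4],"gripper":2},
    {"dr":[0,0,0],"dp":[0,0,-0.6],"gripper":2},
    {"dr":[0,0,0],"dp":[0,0,-0.8],"gripper":2},
    {"dr":[0,0,0],"dp":[0,0,-1.0],"gripper":2},
    {"dr":[0,0,0],"dp":[0,0,-1.1],"gripper":2},
    {"dr":[0,0,0],"dp":[0,0,-1.2],"gripper":2},
    {"dr":[0,0,0],"dp":[0,0,-1.3],"gripper":2},
    {"dr":[0,0,0],"dp":[0,0,-1.4],"gripper":2},
    {"dr":[0,0,0],"dp":[0,0,-1.5],"gripper":2}
  ]
}}

```text
time_s: 10.25
ee_pos: [0.4725, -0.0621, 0.1448]
eef_rot: [[0.938, 0.347, 0.008], [0.347, -0.938, 0.0], [0.007, 0.003, -1.0]]
force: [-5.1, 3.8, 46.3]
opening: 0.329
grasp_force: 64.7
```

It bottomed at 46 N, which matches the 45 mm hollow. I'll ease off to a gentler press and hold.

{"api": "apply_moves", "payload": {
  "targets": [
    {"dr":[0,0,0],"dp":[0,0,0.15],"gripper":2},
    {"dr":[0,0,0],"dp":[0,0,0.3],"gripper":2},
    {"dr":[0,0,0],"dp":[0,0,0.3],"gripper":2},
    {"dr":[0,0,0],"dp":[0,0,0.3],"gripper":2},
    {"dr":[0,0,0],"dp":[0,0,0.3],"gripper":2},
    {"dr":[0,0,0],"dp":[0,0,0.3],"gripper":2}
  ]
}}

```text
time_s: 10.85
ee_pos: [0.4702, -0.0626, 0.1451]
eef_rot: [[0.938, 0.347, 0.004], [0.347, -0.938, 0.0], [0.003, 0.001, -1.0]]
force: [-1.1, 0.9, 15.4]
opening: 0.333
grasp_force: 61.3
```

```bash
python3 - <<'E'
from h import *
s=env.state(); print(s["ee_pos"],s["force"],s["opening"],s["time_s"])
p,d=capture("scene"); W=cloud("scene",d)
q=W[50:260,170:360].reshape(-1,3)
q=q[(np.hypot(q[:,0]-.4685,q[:,1]+.063)<.075)]
b=q[(q[:,2]>.088)&(q[:,2]<.1)]
print(len(b),cv2.minAreaRect(b[:,:2].astype(np.float32)),np.percentile(b[:,2],[5,25,50,75,95]))
A=np.c_[b[:,:2]-[.4685,-.063],np.ones(len(b))]; t=b[:,2]>.0905; print(np.linalg.lstsq(A[t],b[t,2],rcond=None)[0])
r=W[172:235,215:270].reshape(-1,3)
cv2.imwrite("pics/c3.png",cv2.resize(p[:,:,::-1][90:250,170:330],(600,600),interpolation=3))
E
```

```text
[ 0.47022294 -0.06264597  0.14511825] [-1.12746362  0.87539156 15.44935887] 0.33304686428240426 10.85
732 ((0.4689652919769287, -0.06463976204395294), (0.032824546098709106, 0.11940780282020569), 11.347658157348633) [0.08971185 0.09311793 0.09414387 0.09508964 0.09662024]
[-0.02779619 -0.001858    0.09445163]
```

View pics/c3.png

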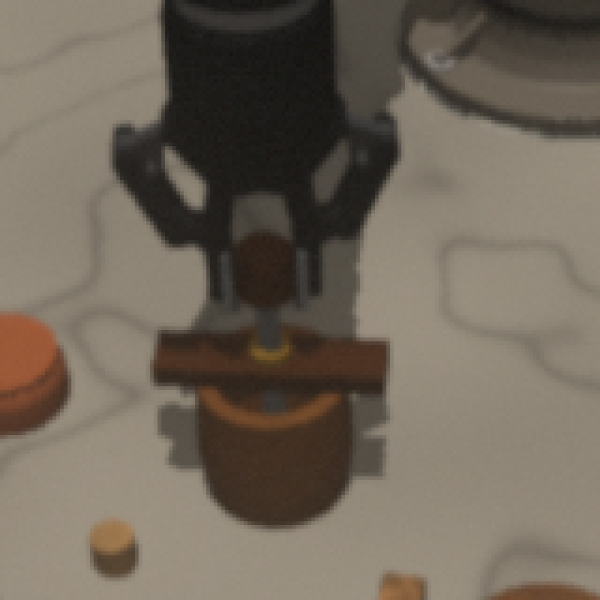

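The crop shows the bar flat on the rim (top at z≈0.094, nearly centred) and the rod inside the hollow at (275,400). I'll hold a second, ease off a little, open the fingers and rise.

{"api": "apply_moves", "payload": {
  "targets": [
    {"dr":[0,0,0],"dp":[0,0,0],"gripper":2},
    {"dr":[0,0,0],"dp":[0,0,0],"gripper":2},
    {"dr":[0,0,0],"dp":[0,0,0],"gripper":2},
    {"dr":[0,0,0],"dp":[0,0,0],"gripper":2},
    {"dr":[0,0,0],"dp":[0,0,0],"gripper":2},
    {"dr":[0,0,0],"dp":[0,0,0],"gripper":2},
    {"dr":[0,0,0],"dp":[0,0,0],"gripper":2},
    {"dr":[0,0,0],"dp":[0,0,0],"gripper":2},
    {"dr":[0,0,0],"dp":[0,0,0],"gripper":2},
    {"dr":[0,0,0],"dp":[0,0,0],"gripper":2},
    {"dr":[0,0,0],"dp":[0,0,0.08],"gripper":2},
    {"dr":[0,0,0],"dp":[0,0,0.08],"gripper":2},
    {"dr":[0,0,0],"dp":[0,0,0.08],"gripper":4},
    {"dr":[0,0,0],"dp":[0,0,0.08],"gripper":6},
    {"dr":[0,0,0],"dp":[0,0,0.08],"gripper":8.5},
    {"dr":[0,0,0],"dp":[0,0,0.08],"gripper":8.5},
    {"dr":[0,0,0],"dp":[0,0,0.08],"gripper":8.5},
    {"dr":[0,0,0],"dp":[0,0,0.08],"gripper":8.5},
    {"dr":[0,0,0],"dp":[0,0,0.08],"gripper":8.5}
  ]
}}

```text
time_s: 12.8
ee_pos: [0.4685, -0.063, 0.144]
eef_rot: [[0.938, 0.347, -0.0], [0.347, -0.938, -0.0], [-0.0, -0.0, -1.0]]
force: [-0.6, -0.1, 0.3]
opening: 0.996
grasp_force: 0.0
```

{"api": "apply_moves", "payload": {
  "targets": [
    {"dr":[0,0,0],"dp":[0,0,0.5],"gripper":8.5},
    {"dr":[0,0,0],"dp":[0,0,2],"gripper":8.5},
    {"dr":[0,0,0],"dp":[0,0,4],"gripper":8.5},
    {"dr":[0,0,0],"dp":[0,0,6],"gripper":8.5},
    {"dr":[0,0,0],"dp":[0,0,8],"gripper":8.5},
    {"dr":[0,0,0],"dp":[0,0,9.5],"gripper":8.5},
    {"dr":[0,0,0],"dp":[0,0,10],"gripper":8.5},
    {"dr":[0,0,0],"dp":[0,0,10],"gripper":8.5},
    {"dr":[0,0,0],"dp":[0,0,10],"gripper":8.5}
  ]
}}

```text
time_s: 13.7
ee_pos: [0.4681, -0.063, 0.2435]
eef_rot: [[0.938, 0.347, -0.001], [0.347, -0.938, 0.0], [-0.001, -0.0, -1.0]]
force: [0.3, -0.5, -0.4]
opening: 0.998
grasp_force: 0.0
```

```bash
python3 - <<'E'
from h import *
s=env.state(); print(s["ee_pos"],s["force"],s["opening"],s["time_s"])
p,d=capture("scene"); W=cloud("scene",d)
q=W[50:260,170:360].reshape(-1,3)
q=q[(np.hypot(q[:,0]-.4685,q[:,1]+.063)<.075)]
b=q[(q[:,2]>.088)&(q[:,2]<.1)]
print(len(b),cv2.minAreaRect(b[:,:2].astype(np.float32)),np.percentile(b[:,2],[5,50,95]))
k=q[(q[:,2]>.14)&(q[:,2]<.185)]; t=k[k[:,2]>k[:,2].max()-.008]
print("knob",cv2.minEnclosingCircle(t[:,:2].astype(np.float32)),np.percentile(k[:,2],[5,50,95,100]))
cv2.imwrite("pics/c4.png",cv2.resize(p[:,:,::-1][60:260,150:350],(600,600),interpolation=3))
E
```

```text
[ 0.46805391 -0.06295862  0.24348761] [ 0.27777583 -0.50679492 -0.36307188] 0.998155158226001 13.7
747 ((0.46867868304252625, -0.0645056962966919), (0.033833712339401245, 0.1198027953505516), 11.853984832763672) [0.08953939 0.09430055 0.09674872]
knob ((0.47046640515327454, -0.06392275542020798), 0.015219110064208508) [0.1422964  0.16081729 0.16681864 0.16859202]
```

View pics/c4.png

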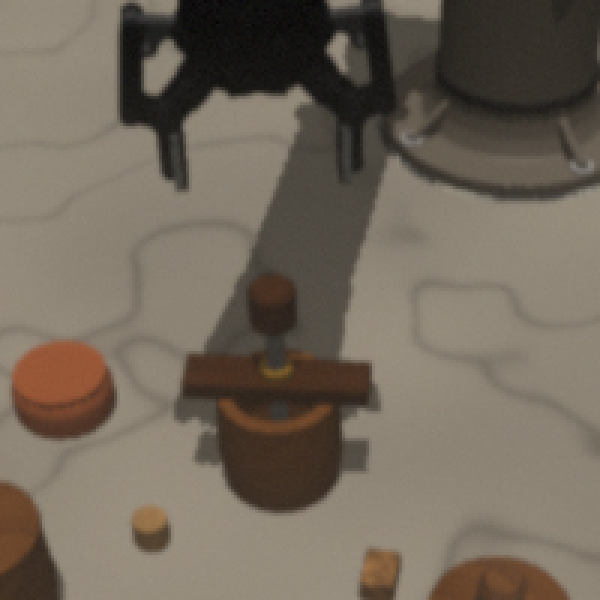

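The fingers are clear and the bar lies flat and centred on the rim. The knob's height change in the images (14 mm) matches the TCP's between grasp and bottoming, so the rod stayed on the bottom when released.

```bash
python3 -c "
from plant import env
print(env.sign_off())"
```

```text
the job is handed in; nothing more can be done
None
```

The job is handed in, though no verdict came back: the gauge's bar lies flat and centred on the open jar's rim, its rod is bottomed in what measured as the 45 mm hollow, and the gripper is clear. The first contact spiked to about 46 N; I eased to about 15 N, held over a second and let go. The lids and jars were not touched, apart from resting the gauge on the open jar.

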